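# Slide the circuit module home on its rails and lock it

### The arm

A 6-joint arm with a two-finger parallel gripper is mounted at the origin on the work surface. World frame = base frame: x ahead of the robot, y to its left, z up, the work surface at z = 0. Lengths are in mm, angles in rad, forces in N, time in s.
With the tool pointing down it reaches from about 275 to 1000 mm from the base axis. Payload 8.4 kg.
Tool frame: the origin (TCP) lies on the centre line of the jaws, within the pads' length; the fingertips stand r.tip_reach ahead of it and the grasp point (between the pads) lies 3 mm ahead of it (r.tip_reach is the distance from the TCP to the fingertips, in mm); z points along the fingers, y is the direction in which the jaws open and shut (so a half turn about z gives the same grasp; the last joint's range is limited). The gripper opens to 85 mm and grips with 20 to 120 N. Pads are 22 mm wide; open, the fingers measure 114 mm over their backs; the gripper's body (76 mm by 85 mm) begins 54 mm behind the grasp point. The pads swing forward as they close: fully open they stand 13 mm farther back than shut.
Start: joints at [1.17, 0.353, 1.633, -0, 1.155, -0.002], TCP at [242.694, 575.958, 253.281] pointing down, gripper open.
Joint ranges: [-2.63, 2.63], [-0.92, 2.1], [0.06, 2.66], [-1.3, 4.44], [0, 2.69], [-3.02, 3.02]. Speed limits (rad/s): [2.22, 2.22, 2.79, 3.14, 3.14, 3.14].

### API

Orientations are given as [roll, pitch, yaw] about the fixed x, y, z axes, in that order (R = Rz(yaw) Ry(pitch) Rx(roll)).
In Python, from rig import sense, optics, r, nets gives the robot as it stands. The module is installed in compiled form; this text tells all that it offers.
- The arm moves only by the tool carry_out, never from a script. Its argument "increments" is a list that holds one entry, the list of rows, each a list of 6 numbers: the shift along the tool's x, y, z normalised to -1 to 1, where 1 is 40 cm, then the turn, a rotation vector about the tool's x, y, z normalised to -1 to 1, where 1 is 60 degrees. A call has 1 to 5 rows; each row is the pose to reach, as a shift and turn from the pose commanded when the call began, along the tool's axes at that moment; what a row does not reach only later rows make up. A row lasts 1/12 s, in which the tool goes at most 41.7 mm and 7.16 degrees, less where a joint would pass 70% of its speed; a pose out of reach is approached as far as the arm can. A call with a number of a shift or a turn outside -1 to 1 is refused whole. A call with a gripper value outside its range is refused whole. "hand" is the closure, from 0 (fully open) to 1 (shut), set as the call begins (left out, the last holds). The fingers move at their own pace and stop on an object; "squeeze" is the grip in N (left out, the last holds). Time passes only in rows, so rows that repeat a pose let the fingers close. It gives the time, the measured TCP pose, the force and the opening at its end, in the units of the state.
- sense(): the state, without advancing time (a new reading comes with each control period).
- optics.grab_frame(name): name is "scene" or "top" or "wrist"; returns a dict with "img" (384x512x3 uint8, red, green, blue), "range_z" (384x512 float32, mm along the optical axis (not along the pixel's ray), 0 where there is no reading), "fov_y" (degrees; the focal length in pixels is half the picture's height over the tangent of half this angle, whatever the lens; pixels are square), "cx", "cy" (the principal point, pixels), "k1" (the pictures are not rectified: a ray, as slopes to the right and down, at radius r is drawn at 1 + k1 r^2 times it, then the intrinsics apply), "R" (3x3) and "t" (3): a world point X has camera coordinates R X + t. Camera axes: x right, y down, z forward; pixel columns grow to the right and rows downward; lengths in mm; the calibration is good to about 2 mm. A picture is of the moment at which its call begins.
- r.sign_off(): hands the job in, once; it reports no verdict.
Trained networks look in the newest picture that a camera, given by its name, has taken for a name from the list of things; names that differ only in an ending like _2 or _b are one class to them, and where a whole thing is asked for, a point or a joint stands for the part that bears it (a point fixed in the world has none). Each returns a list of dicts, best first, with "confidence" (0 to 1); they miss things now and then, are a little off and sometimes report something else, mostly with a low value. They report only what shows in the picture. A call takes as long as a camera call. They do not tell look-alikes from the thing itself.
- nets.trace(target, camera): "mask" (384x512 bool, what is visible of it).
- nets.tip_of(target, camera): "point" ([x, y, z] in mm, in world coordinates, good to about 4 mm: a listed point, or the origin of a listed thing).
The state is a dict: "clock": time; "qpos": joint angles; "qvel": joint speeds; "joint_efforts": joint torques, N m; "eef_pos": TCP position; "tcp_rot": TCP orientation; "contact_force": force on the tool from outside, world axes, zero at the start; "wrist_torque": the same for the moment, N m; "opening": opening from 0.0 (shut) to 1.0 (fully open).
Only numpy, scipy, OpenCV 4.12 (cv2) and the standard library are available. Lean on these libraries where they do the work, as an engineer would, in place of code of your own. Each camera call takes 0.05 s, during which the arm holds its last target.

### The job

With the fingertips alone, gripping and lifting nothing, push the circuit module along the rails of the open chassis until all four of its ears drop into the notches in the rails. Then push the sliding steel keeper in as far as it goes, so that its bolt covers the module's ear, and leave the module down in its notches. Leave the other things on the bench where they are.

Things in the scene. Friction and masses are not known exactly. Their poses are not given: they have to be found in the camera images.
- chassis: open-topped black steel chassis fixed to the bench, 280 mm long (x), 132 wide (y), walls 4 thick, 48 tall, base plate top at 8. Origin: centre of underside, on the bench; x = direction the module is pushed, z up. Two rails along x inside the walls: tops at z = 34, |y| 50 to 62 mm, 100 clear between. Open at its -x end; end wall at x = 134, 33 mm beyond need. Keeper on the +y wall.
- notch_rear (a point): middle of the floor of the rear notch in the chassis's +y rail, at chassis (-20, 56, 28) mm. Notches are 18 mm long and 6 mm deep; the other rail has the same at y = -56.
- notch_front (a point): middle of the floor of the front notch in the same rail, at chassis (90, 56, 28) mm; same size, same on the other rail.
- module: circuit module loose on the rails, 0.35 to 0.7 kg: plate 130 x 84 mm, finned block on it (top 34 mm above origin). Crossbars at its x = -55 and +55 mm end in four ears (12 mm long, 8 tall) that ride on the rails. Origin: module centre at the ears' underside; axes as chassis. On the rails: chassis z = 34; in the notches: x = 35 (3 mm play), z = 28. Starts 50 to 88 mm short of that.
- module_panel (a point): middle of the width of the outer (-x) face of the module's upright end panel, 4 mm above the module's origin: push here towards chassis +x. Panel 84 mm wide, 4 thick, from 8 mm below to 26 mm above the origin. Sliding takes 1.5 to 5 N, up to about 10 N with jerks and wall drag; once dropped, the notches stop it and the force rises sharply.
- keeper (a joint): how far the steel keeper is slid in, m: 0 to 0.005 at the start (open), 0.026 fully in. Moves to chassis -y, takes about 2 N, stays where left. Its bolt (16 mm wide, 6 thick, underside at chassis z = 39 mm) passes 3 mm over the module's rear ear when the module is down; an ear on the rail there would block it at 0.010.
- keeper_tab (a point): middle of the outer (chassis +y) face of the keeper's upright tab: push here towards chassis -y. At chassis z = 57 mm, x = -20, y = 114 when open; moves with the keeper. Tab 22 mm wide, 8 thick, from z = 42 to 68 mm. Below it a fixed guide block, 38 mm tall, reaches out to y = 116.
- screwdriver: bystander, leave alone: screwdriver with a black handle, 170 mm long, lying beside the chassis; origin: middle of its underside
- jar: bystander, leave alone: small closed jar, 36 mm across, 45 mm tall, standing beside the chassis on its keeper side; origin: centre of its underside
- tape: bystander, leave alone: roll of black tape lying flat, 72 mm across, 18 mm tall; origin: centre of its underside
- housing: bystander, leave alone: loose black equipment housing, 110 x 85 x 80 mm tall; origin: centre of its underside
- meter: bystander, leave alone: hand multimeter lying on its back, 140 x 72 x 30 mm; origin: centre of its underside
- mug: bystander, leave alone: white mug, 76 mm across, 90 mm tall; origin: centre of its underside
Mind the look-alikes: they are no part of the job. What is shaped like the module but orange or purple is not meant.

How it is judged (in metres and radians):
On the way, in this order (a step that is already met when the one before it is completed fails the run):
1. the module has dropped into the rail notches, the keeper still open (z of module in the frame of chassis below 0.0305 m and x of module in the frame of chassis between 0.029 and 0.041 m and angle between module's own z axis and vertical below 0.05 rad and value of joint keeper below 0.013 m), for 0.2 s.
2. the keeper is in over the module's ear (z of module in the frame of chassis below 0.0305 m and x of module in the frame of chassis between 0.029 and 0.041 m and angle between module's own z axis and vertical below 0.05 rad and value of joint keeper above 0.021 m), for 0.1 s.
At the end, for the whole second after the job is handed in: the module lies level (within 0.05 rad) and at rest in the rail notches (origin under 30.5 mm above the chassis underside, x 29 to 41 mm) and the keeper is in by more than 21 of its 26 mm (all of step 2 and linear speed of module below 0.01 m/s); the robot touches nothing.
It fails at once if the module is lifted off its rails (8 mm above the rail tops) or tipped (z of module in the frame of chassis above 0.042 m or angle between module's own z axis and vertical above 0.2 rad).
It fails at once if the module's panel, its finned block or the keeper's tab is gripped between the fingers (contact force between the fingers and anything else above 2 N and ((x of the grasp point in the frame of module between -0.071 and -0.063 m and y of the grasp point in the frame of module between -0.044 and 0.044 m and z of the grasp point in the frame of module between -0.01 and 0.042 m) or (x of the grasp point in the frame of module between 0.015 and 0.035 m and y of the grasp point in the frame of module between 0.002 and 0.022 m and z of the grasp point in the frame of module between 0 and 0.044 m) or (x of the grasp point in the frame of keeper_tab between -0.012 and 0.012 m and y of the grasp point in the frame of keeper_tab between -0.008 and 0 m and z of the grasp point in the frame of keeper_tab between -0.02 and 0.024 m))).
It fails at once if a bystander is moved more than 30 mm (distance of any of screwdriver, jar, tape, housing, meter, mug from where it was at the start of the episode above 0.03 m).
It also fails if it takes over 48 s, if anything falls off the work surface, if the arm or the gripper's body presses on something with over 40 N, if the wrist force passes 120 N, or if a joint passes its speed limit or range.

## Working session

There is one attempt and no reset: what is moved stays moved. The work goes in short steps, Python scripts to look and compute and a tool call to move; the robot and the scene stay as the last step left them, time stands still between calls to the robot, and variables do not carry over. Pictures are saved under pics/ and viewed, and the job is handed in when it is done.

Besides the shell and the picture viewer there is one more tool, called after "Call:" as name([rows], argument=value, ...), one row to a line, values as JSON. carry_out: Moves the arm, as the interface text tells. Its arguments: {"type":"object","properties":{"increments":{"type":"array","items":{"type":"array","items":{"type":"array","items":{"type":"number","minimum":-1,"maximum":1}}}},"hand":{"type":"number"},"squeeze":{"type":"number"}},"required":["increments"]}

```bash
mkdir -p pics; cat > h.py <<'E'
import numpy as np, cv2
from rig import sense, optics, r, nets
def save(f,n): cv2.imwrite(f'pics/{n}.png',cv2.cvtColor(f['img'],cv2.COLOR_RGB2BGR))
def K(f):
    h=f['img'].shape[0]; return (h/2)/np.tan(np.radians(f['fov_y'])/2)
def world(f,u,v,z=None):
    F=K(f); d=np.array([(u-f['cx'])/F,(v-f['cy'])/F]); p=d.copy()
    for _ in range(20): p=d/(1+f['k1']*(p@p))
    ray=np.array([p[0],p[1],1.0]); R=np.array(f['R']);t=np.array(f['t'])
    if z is None:
        return R.T@(ray*f['range_z'][int(round(v)),int(round(u))]-t)
    o=-R.T@t; w=R.T@ray
    return o+w*(z-o[2])/w[2]
def proj(f,X):
    c=np.array(f['R'])@np.array(X,float)+np.array(f['t']); p=c[:2]/c[2]; p=p*(1+f['k1']*(p@p))
    return p*K(f)+[f['cx'],f['cy']]
E
python3 - <<'E'
from h import *
print(sense(), r.tip_reach)
for c in ['scene','top','wrist']:
    f=optics.grab_frame(c); save(f,c+'0')
    for n in ['chassis','module','module_panel','keeper_tab','notch_rear','notch_front','jar','screwdriver','tape','housing','meter','mug']:
        print(c,n,[(np.round(d['point']),round(d['confidence'],2)) for d in nets.tip_of(n,c)][:4])
E
```

```text
{'clock': 0.0, 'qpos': array([ 1.16961501e+00,  3.53662212e-01,  1.63413079e+00, -6.51327225e-06,
        1.15517139e+00, -2.39710902e-03]), 'qvel': array([ 1.83148334e-05, -1.39986065e-03,  2.31480347e-04,  3.13702858e-04,
       -1.55184499e-04, -7.50063914e-05]), 'joint_efforts': array([-4.00579120e-05, -6.05241466e+01, -3.42060363e+01,  8.15049276e-06,
        9.39961028e-03,  3.76775245e-05]), 'eef_pos': array([242.51658129, 575.55800004, 252.55429377]), 'tcp_rot': array([-3.14022091e+00,  2.66692791e-06,  2.74281108e+00]), 'contact_force': array([ 0.06334056, -0.15225188, -0.81793558]), 'wrist_torque': array([0.04642365, 0.0133525 , 0.03809547]), 'opening': 1.003641881264028} 22.0
scene chassis [(array([591., -33.,  -0.]), 0.89), (array([485., -33.,  56.]), 0.21)]
scene module [(array([355., 205.,   3.]), 0.93), (array([ 248., -395.,    8.]), 0.92), (array([633., 255.,   2.]), 0.87), (array([595., -51.,  34.]), 0.71)]
scene module_panel [(array([ 577., -112.,   40.]), 0.79), (array([ 444., -135.,   10.]), 0.74), (array([ 283., -337.,   18.]), 0.68), (array([303., 159.,  12.]), 
[... 951 characters left out ...]
62), (array([558.,  70.,  27.]), 0.48)]
top notch_rear [(array([538., -43.,  25.]), 0.62)]
top notch_front [(array([556.,  66.,  29.]), 0.97)]
top jar [(array([528., 106.,   2.]), 0.58), (array([522., 455.,   1.]), 0.41)]
top screwdriver [(array([701.,  -2.,   3.]), 0.56)]
top tape []
top housing [(array([ 696., -385.,    2.]), 0.58)]
top meter [(array([523., 457.,   2.]), 0.87)]
top mug [(array([347., 421.,  -1.]), 0.76)]
wrist chassis []
wrist module []
wrist module_panel [(array([303., 156.,  16.]), 0.6)]
wrist keeper_tab []
wrist notch_rear []
wrist notch_front []
wrist jar []
wrist screwdriver []
wrist tape []
wrist housing []
wrist meter []
wrist mug [(array([345., 421.,   1.]), 0.56)]
```

```bash
python3 - <<'E'
import cv2
im=cv2.imread('pics/top0.png'); cv2.imwrite('pics/top0b.png',cv2.resize(im,(800,600)))
im=cv2.imread('pics/scene0.png'); cv2.imwrite('pics/scene0b.png',cv2.resize(im,(800,600)))
E
```

```text
(no output)
```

View pics/top0b.png

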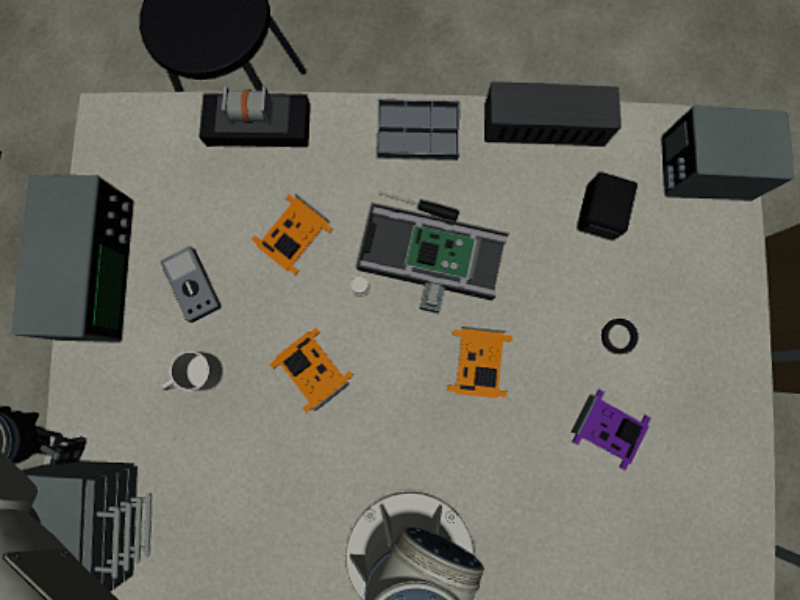

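View pics/scene0b.png

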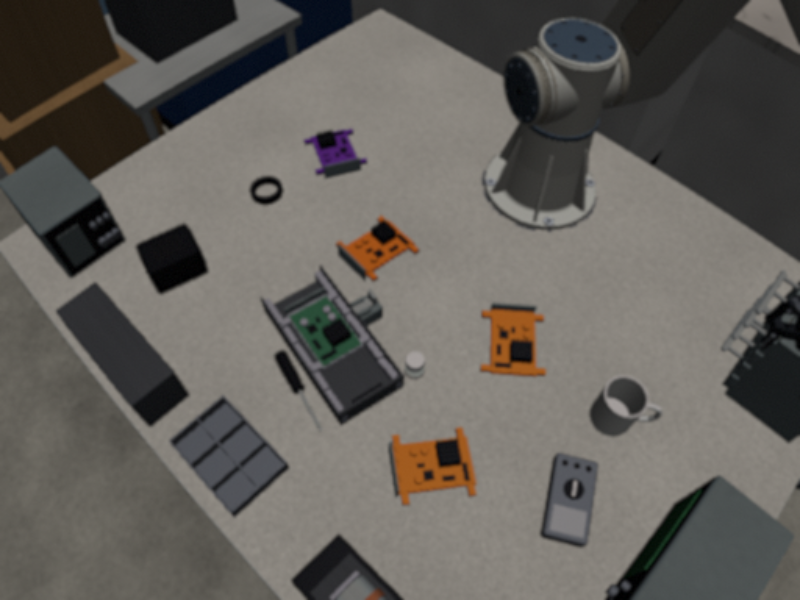

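The green module sits in the chassis at top-picture pixel (440,248), scaled to 800x600. The chassis opens towards the lower right at (500,265), so chassis +x is about world +y. The keeper is on the robot side at (432,296), and the jar is at (360,287). The orange and purple modules are look-alikes.

```bash
cat >> h.py <<'E'
from scipy.spatial.transform import Rotation as Ro
def go(pos,yaw,tilt=None):
    """increments (normalised) from the current measured pose to pos/yaw (tool down)"""
    s=sense(); R0=Ro.from_euler('xyz',s['tcp_rot']); p0=np.array(s['eef_pos'])
    R1=Ro.from_euler('xyz',[np.pi,0,yaw])
    if tilt is not None: R1=R1*Ro.from_rotvec(tilt)
    d=R0.inv().apply(np.array(pos)-p0)/400; w=(R0.inv()*R1).as_rotvec()/np.radians(60)
    print('inc',np.round(d,4),np.round(w,4),'mm',np.round(d*400,1))
    return d,w
E
python3 - <<'E'
from h import *
f=optics.grab_frame('wrist'); C=-np.array(f['R']).T@f['t']; s=sense()
R0=Ro.from_euler('xyz',s['tcp_rot'])
print('cam in tool',R0.inv().apply(C-s['eef_pos']),'axis',R0.inv().apply(np.array(f['R'])[2]),'xaxis',R0.inv().apply(np.array(f['R'])[0]),f['fov_y'])
go([540,-150,300],np.radians(80))
E
```

```text
cam in tool [  72.2155079    -0.77882039 -118.70248545] axis [-2.84357358e-01 -4.01346071e-04  9.58718275e-01] xaxis [-1.49683730e-04  9.99999919e-01  3.74231281e-04] 70.19521326927082
inc [-1.3897 -1.3839 -0.1169] [-0.0000e+00 -1.0000e-04  1.2858e+00] mm [-555.9 -553.6  -46.8]
```

View pics/wrist0.png

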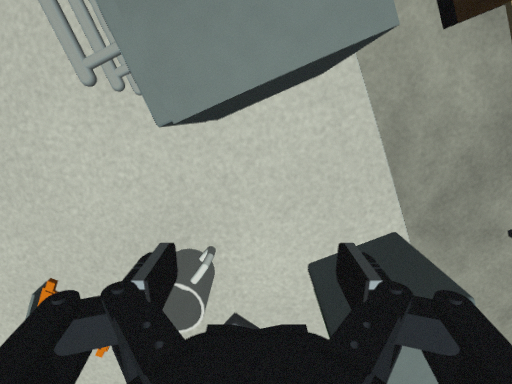

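Call:
carry_out([
  [[-0.7,-0.7,-0.06,0,0,0.65],[-0.7,-0.7,-0.06,0,0,0.65],[-0.7,-0.7,-0.06,0,0,0.65],[-0.7,-0.7,-0.06,0,0,0.65],[-0.7,-0.7,-0.06,0,0,0.65]],
], hand=1, squeeze=40)

```text
clock: 2.42
eef_pos: [321.3, 381.6, 266.0]
tcp_rot: [3.141, 0.0, 2.112]
contact_force: [1.3, 0.5, 0.6]
opening: 0.299
```

```bash
python3 - <<'E'
from h import *
go([540,-150,300],np.radians(80))
E
```

```text
inc [-1.4207 -0.2164 -0.085 ] [ 2.000e-04 -0.000e+00  6.837e-01] mm [-568.3  -86.6  -34. ]
```

Call:
carry_out([
  [[-1,-0.15,-0.06,0,0,0.68],[-1,-0.15,-0.06,0,0,0.68],[-1,-0.15,-0.06,0,0,0.68],[-1,-0.15,-0.06,0,0,0.68],[-1,-0.15,-0.06,0,0,0.68]],
])

```text
clock: 2.83
eef_pos: [402.1, 189.8, 278.7]
tcp_rot: [3.141, -0.0, 1.487]
contact_force: [0.8, 0.2, 0.2]
opening: 0.0
```

```bash
python3 - <<'E'
from h import *
go([540,-150,300],np.radians(80))
E
```

```text
inc [-0.8176  0.4148 -0.0533] [ 0.0008 -0.0004  0.0866] mm [-327.   165.9  -21.3]
```

Call:
carry_out([
  [[-0.82,0.41,-0.05,0,0,0.09],[-0.82,0.41,-0.05,0,0,0.09],[-0.82,0.41,-0.05,0,0,0.09],[-0.82,0.41,-0.05,0,0,0.09],[-0.82,0.41,-0.05,0,0,0.09]],
])

```text
clock: 3.25
eef_pos: [480.3, -3.2, 290.0]
tcp_rot: [3.141, -0.0, 1.398]
contact_force: [0.6, 0.7, -0.5]
opening: 0.0
```

```bash
python3 - <<'E'
from h import *
go([540,-150,300],np.radians(80))
E
```

```text
inc [-0.3358  0.2099 -0.0248] [ 0.0008 -0.0002  0.002 ] mm [-134.3   84.    -9.9]
```

Call:
carry_out([
  [[-0.34,0.21,-0.025,0,0,0],[-0.34,0.21,-0.025,0,0,0],[-0.34,0.21,-0.025,0,0,0],[-0.34,0.21,-0.025,0,0,0],[-0.34,0.21,-0.025,0,0,0]],
])

```text
clock: 3.67
eef_pos: [541.6, -154.9, 300.1]
tcp_rot: [3.139, 0.002, 1.395]
contact_force: [-1.1, 0.1, -0.1]
opening: 0.004
```

```bash
python3 - <<'E'
from h import *
s=sense();print(s['eef_pos'],s['tcp_rot'])
fs={}
for c in ['wrist','top','scene']:
    f=optics.grab_frame(c)
    if c=='wrist':
        big=f['img']; save(f,'wrist1')
    for n in ['chassis','module','module_panel','keeper_tab','notch_rear','notch_front']:
        print(c,n,[(np.round(d['point'],1),round(d['confidence'],2)) for d in nets.tip_of(n,c)][:4])
E
```

```text
[ 541.6020453  -154.94265613  300.06643452] [3.13874854e+00 2.15231129e-03 1.39521665e+00]
wrist chassis [(array([ 581.6, -121. ,   38.8]), 0.38)]
wrist module [(array([ 376.5, -134.6,    2.7]), 0.86), (array([594.9, -49.3,  33.5]), 0.76), (array([ 249. , -397.4,   -1.1]), 0.67)]
wrist module_panel [(array([ 448.4, -135.1,   12.3]), 0.89), (array([ 578.9, -121.4,   41. ]), 0.84), (array([ 283.8, -334.9,   13.6]), 0.6)]
wrist keeper_tab [(array([486.5, -32.7,  55.2]), 0.95)]
wrist notch_rear [(array([534.5, -41. ,  32.4]), 0.83), (array([484.8, -29. ,  54.9]), 0.45)]
wrist notch_front []
top chassis [(array([600.8, -30.7,  -5.8]), 0.67)]
top module [(array([ 246.3, -399.3,    6.8]), 0.75), (array([632.3, 250.4,   3.7]), 0.72), (array([356.7, 203.1,   3.4]), 0.69), (array([591. , -49.9,  32.9]), 0.65)]
top module_panel [(array([685.2, 214.2,  14.5]), 0.97), (array([302.6, 153.6,  12.8]), 0.9), (array([ 582.8, -117.7,   36.9]), 0.89), (array([ 444.4, -136.1,   11.5]), 0.58)]
top keeper_tab [(array([483.4, -26.2,  53.6]), 0.51)]
top notch_rear [(array([542.2, -42.3,  26.4]), 0.59)]
top notch_front [(array([557. ,  69.3,  31.4]), 0.71)]
scene chassis [(array([ 5.934e+02, -3.380e+01, -3.000e-01]), 0.88), (array([590.6, -51. ,  33.5]), 0.75)]
scene module [(array([ 378.1, -127.9,    3.8]), 0.96), (array([596.5, -47.7,  32.9]), 0.91), (array([ 250. , -395.6,    8.3]), 0.81), (array([355.7, 204.3,   6.2]), 0.68)]
scene module_panel [(array([686.7, 211.7,  15. ]), 0.74), (array([ 277.4, -337.1,   15.9]), 0.7), (array([ 578. , -117.2,   39.8]), 0.66), (array([ 443.9, -135.1,   10.2]), 0.61)]
scene keeper_tab [(array([487. , -34.1,  55.9]), 0.59)]
scene notch_rear [(array([541.3, -39.3,  24. ]), 0.59)]
scene notch_front [(array([557.1,  65.7,  29.3]), 0.78), (array([484.7, -31.2,  56.4]), 0.31)]
```

View pics/wrist1.png

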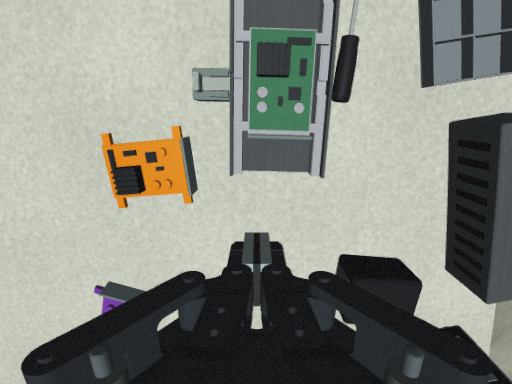

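The wrist view shows the chassis running up the image, with its open end at row 176 (columns 231 to 324). The module panel is at row 133 and the keeper tab is at (197,85). I'll zoom in to fit the wall edges.

```bash
python3 - <<'E'
import cv2
im=cv2.imread('pics/wrist1.png')[0:190,180:360]; cv2.imwrite('pics/w1z.png',cv2.resize(im,None,fx=3.15,fy=3.15,interpolation=cv2.INTER_CUBIC))
E
```

```text
(no output)
```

View pics/w1z.png

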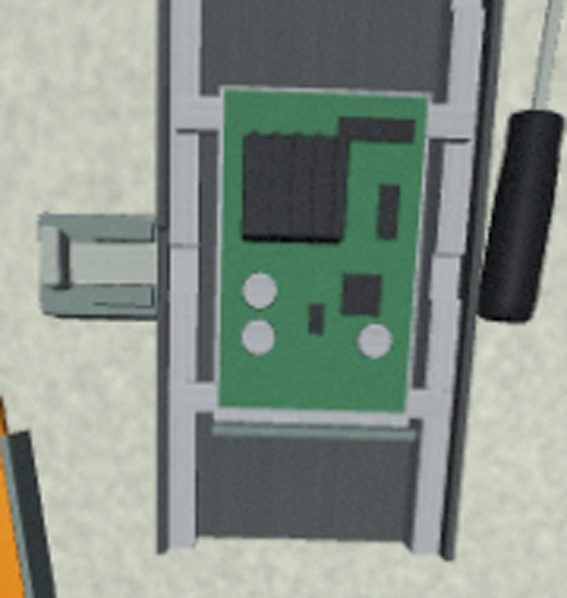

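```bash
python3 - <<'E'
from h import *
f=optics.grab_frame('wrist')
g=lambda x,y,z: world(f,180+x/3.15,y/3.15,z)
L1,L0,R1,R0=g(158,550,48),g(158,5,48),g(455,555,48),g(502,5,48)
for a in (L1,L0,R1,R0): print(np.round(a,1))
yl=np.degrees(np.arctan2(*(L0-L1)[[1,0]])); yr=np.degrees(np.arctan2(*(R0-R1)[[1,0]]))
print('yaw',yl,yr,'width end',np.linalg.norm(L1-R1))
yaw=np.radians((yl+yr)/2); e=np.array([np.cos(yaw),np.sin(yaw)]); n=np.array([-e[1],e[0]])
mid=(L1+R1)[:2]/2; print('end mid',mid,'origin',mid+140*e, 'lat',[round(float((p[:2]-mid)@n),1) for p in (L1,L0,R1,R0)])
org=mid+140*e
for nm,p in [('panel L',g(217,413,60)),('panelR',g(407,420,60)),('strip L',g(213,431,60)),('stripR',g(413,437,60)),('tab top L',g(44,262,68)),('tab in',g(68,258,68)),('rear ears L',g(200,397,42)),('frontearL',g(195,112,42)),('depth panel',world(f,180+310/3.15,433/3.15)),('depth plate',world(f,180+310/3.15,395/3.15)),('depth bar',world(f,180+310/3.15,418/3.15)),('depth tab',world(f,180+54/3.15,262/3.15)),('walltop',world(f,180+162/3.15,400/3.15)),('railtop',world(f,180+182/3.15,500/3.15))]:
    d=p[:2]-org; print(nm,np.round(p,1),'chassis',np.round([d@e,d@n],1))
E
```

```text
[ 502.6 -149.6   48. ]
[543.6  56.6  48. ]
[ 630.9 -174.1   48. ]
[672.  35.  48.]
yaw 78.74576222907257 78.87945908329169 width end 130.61726140993184
end mid [ 566.72502517 -161.85384383] origin [593.88760688 -24.51414034] lat [65.3, 65.1, -65.3, -65.1]
panel L [539.  -95.8  60. ] chassis [-80.5  40. ]
panelR [ 614.8 -111.7   60. ] chassis [-81.4 -37.4]
strip L [ 536.1 -102.6   60. ] chassis [-87.8  41.6]
stripR [ 616.4 -118.9   60. ] chassis [-88.2 -40.4]
tab top L [484.4 -28.4  68. ] chassis [-25.  106.7]
tab in [493.7 -28.6  68. ] chassis [-23.4  97.5]
rear ears L [532.4 -88.8  42. ] chassis [-75.   47.8]
frontearL [550.6  19.3  42. ] chassis [34.6 51. ]
depth panel [ 576.5 -112.1   37.6] chassis [-89.3   0.1]
depth plate [578.4 -95.9  44. ] chassis [-73.    1.3]
depth bar [ 577.2 -105.5   41.2] chassis [-82.7   0.7]
depth tab [488.  -28.9  67.2] chassis [-24.9 103. ]
walltop [512.1 -88.2  -2.4] chassis [-78.4  67.9]
railtop [ 515.6 -132.    32. ] chassis [-120.6   55.9]
```

```bash
cat >> h.py <<'E'
YAW=np.radians(78.8); e=np.array([np.cos(YAW),np.sin(YAW)]); n=np.array([-e[1],e[0]]); ORG=np.array([593.3,-29.5])
def ch(x,y,z): return np.array([*(ORG+x*e+y*n),z])
def inch(p): d=np.asarray(p)[:2]-ORG; return np.round([d@e,d@n],1)
E
python3 - <<'E'
from h import *
go(ch(-125,0,110),YAW,[0,0.1,0])
E
```

```text
inc [0.0063 0.074  0.4739] [-0.0011  0.0955  0.0221] mm [  2.5  29.6 189.6]
```

Call:
carry_out([
  [[0.006,0.074,0.474,0,0.095,0.022],[0.006,0.074,0.474,0,0.095,0.022],[0.006,0.074,0.474,0,0.095,0.022],[0.006,0.074,0.474,0,0.095,0.022],[0.006,0.074,0.474,0,0.095,0.022]],
])

```text
clock: 5.18
eef_pos: [567.6, -152.0, 106.0]
tcp_rot: [-3.137, -0.1, 1.375]
contact_force: [0.1, 0.6, -0.0]
opening: 0.002
```

```bash
python3 - <<'E'
from h import *
f=optics.grab_frame('wrist'); save(f,'wrist2'); print(inch(sense()['eef_pos']))
for m in ['module_panel','keeper_tab','notch_rear']:
  print(m,[(np.round(d['point'],1),inch(d['point']),round(d['confidence'],2)) for d in nets.tip_of(m,'wrist')][:4])
go(ch(-122,0,57),YAW,[0,0.1,0])
E
```

```text
[-124.8    2.9]
module_panel [(array([ 580.1, -119.3,   38.3]), array([-90.7,  -4.5]), 0.98), (array([ 444.4, -134.6,    9.1]), array([-132. ,  125.7]), 0.62)]
keeper_tab []
notch_rear [(array([535.4, -38.6,  30.1]), array([-20.2,  55. ]), 0.72)]
inc [-5.600e-03  1.000e-04  1.335e-01] [-0.0018  0.0004  0.    ] mm [-2.2  0.  53.4]
```

View pics/wrist2.png

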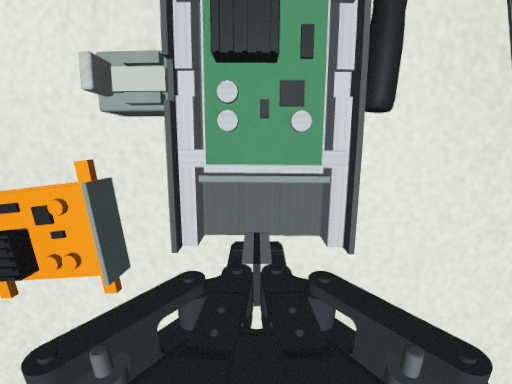

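The fingers point down at (257,255), in line with the middle of the panel at (264,178) and between the rails. I'll descend.

Call:
carry_out([
  [[-0.005,0,0.05,0,0,0],[-0.005,0,0.09,0,0,0],[-0.005,0,0.12,0,0,0],[-0.005,0,0.133,0,0,0],[-0.005,0,0.133,0,0,0]],
])

```text
clock: 5.8
eef_pos: [569.7, -148.9, 57.3]
tcp_rot: [-3.141, -0.099, 1.376]
contact_force: [-0.3, -0.3, -0.0]
opening: -0.004
```

```bash
python3 - <<'E'
from h import *
f=optics.grab_frame('wrist'); save(f,'wrist3'); s=sense(); print(s['eef_pos'],inch(s['eef_pos']),s['contact_force'])
go(ch(-105,0,57),YAW,[0,0.1,0])
print([(np.round(d['point'],1),inch(d['point']),round(d['confidence'],2)) for d in nets.tip_of('module_panel','wrist')][:4])
E
```

```text
[ 570.03380916 -149.03532404   57.75187755] [-121.8   -0.4] [ 0.13275613 -0.70120048 -0.38140412]
inc [ 0.0416 -0.001   0.006 ] [-0.0003  0.0006  0.0003] mm [16.6 -0.4  2.4]
[(array([ 442.4, -133.2,    8.3]), array([-131. ,  127.9]), 0.85), (array([ 581.5, -118.2,   39.4]), array([-89.3,  -5.7]), 0.75)]
```

View pics/wrist3.png

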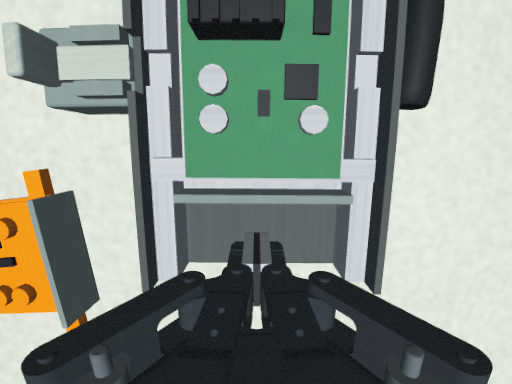

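The panel's middle is near column 263 and the fingers are at 257, so I'll shift about 3 mm right and then advance.

Call:
carry_out([
  [[0.01,0.007,0.002,0,0,0],[0.02,0.007,0.003,0,0,0],[0.027,0.007,0.0035,0,0,0],[0.032,0.007,0.004,0,0,0],[0.035,0.007,0.005,0,0,0]],
])

```text
clock: 6.32
eef_pos: [575.2, -135.2, 56.4]
tcp_rot: [-3.141, -0.099, 1.376]
contact_force: [0.0, -0.5, -0.0]
opening: -0.0
```

Call:
carry_out([
  [[0.005,0,0.0005,0,0,0],[0.01,0,0.001,0,0,0],[0.015,0,0.0015,0,0,0],[0.02,0,0.002,0,0,0],[0.025,0,0.0025,0,0,0]],
])

```text
clock: 6.73
eef_pos: [577.0, -126.1, 56.2]
tcp_rot: [-3.141, -0.099, 1.376]
contact_force: [-1.2, -4.6, -0.7]
opening: 0.002
```

```bash
python3 - <<'E'
from h import *
f=optics.grab_frame('wrist'); save(f,'wrist4'); s=sense(); print(s['eef_pos'],inch(s['eef_pos']),s['contact_force'])
E
```

```text
[ 577.07731055 -125.74970218   56.23218077] [-97.6  -2.8] [ 0.1111214  -3.44231307 -0.05379436]
```

View pics/wrist4.png

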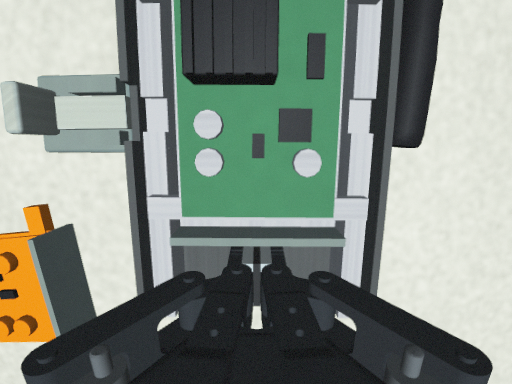

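Contact was made at 3 to 5 N, near the middle of the panel. Pushing on.

Call:
carry_out([
  [[0.008,0,0.001,0,0,0],[0.016,0,0.0015,0,0,0],[0.024,0,0.0025,0,0,0],[0.032,0,0.003,0,0,0],[0.04,0,0.004,0,0,0]],
])

```text
clock: 7.2
eef_pos: [580.1, -109.7, 56.2]
tcp_rot: [-3.14, -0.099, 1.375]
contact_force: [-1.5, -4.2, 0.8]
opening: -0.002
```

Call:
carry_out([
  [[0.008,0,0.001,0,0,0],[0.016,0,0.0015,0,0,0],[0.024,0,0.0025,0,0,0],[0.032,0,0.003,0,0,0],[0.04,0,0.004,0,0,0]],
])

```text
clock: 7.62
eef_pos: [583.2, -93.8, 56.2]
tcp_rot: [-3.14, -0.1, 1.375]
contact_force: [-1.4, -4.8, 0.7]
opening: -0.002
```

```bash
python3 - <<'E'
from h import *
f=optics.grab_frame('wrist'); save(f,'wrist5'); s=sense(); print(s['eef_pos'],inch(s['eef_pos']),s['contact_force'])
print([(np.round(d['point'],1),inch(d['point']),round(d['confidence'],2)) for d in nets.tip_of('module','wrist')][:4])
E
```

```text
[583.35793371 -93.33321881  56.2265236 ] [-64.5  -2.6] [-0.19801219 -1.91707777  0.43264137]
[(array([ 378.4, -135.5,    4.7]), array([-145.7,  190.2]), 0.98), (array([602.7, -12.5,  37.8]), array([18.5, -5.9]), 0.85)]
```

View pics/wrist5.png

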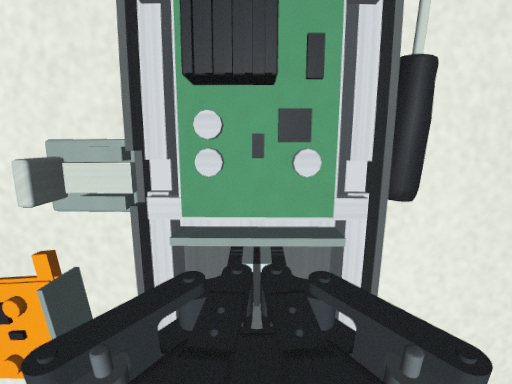

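The notch in the +y rail is at about row 176 and the ear at row 207, leaving about 18 mm. I'll keep going, more slowly.

Call:
carry_out([
  [[0.006,0,0.0005,0,0,0],[0.012,0,0.001,0,0,0],[0.018,0,0.002,0,0,0],[0.024,0,0.0025,0,0,0],[0.03,0,0.003,0,0,0]],
])

```text
clock: 8.13
eef_pos: [585.6, -82.2, 56.2]
tcp_rot: [-3.14, -0.099, 1.375]
contact_force: [0.1, -4.3, -1.3]
opening: -0.003
```

Call:
carry_out([
  [[0.003,0,0,0,0,0],[0.006,0,0.0005,0,0,0],[0.009,0,0.001,0,0,0],[0.012,0,0.001,0,0,0],[0.015,0,0.0015,0,0,0]],
])

```text
clock: 8.55
eef_pos: [586.8, -76.5, 56.3]
tcp_rot: [-3.141, -0.099, 1.375]
contact_force: [-0.2, -5.3, 0.5]
opening: -0.002
```

```bash
python3 - <<'E'
from h import *
f=optics.grab_frame('wrist'); save(f,'wrist6'); s=sense(); print(s['eef_pos'],inch(s['eef_pos']),s['contact_force'])
print([(np.round(d['point'],1),inch(d['point']),round(d['confidence'],2)) for d in nets.tip_of('module','wrist')][:4])
E
```

```text
[586.84966502 -76.38058184  56.26851667] [-47.2  -2.8] [-1.02927966 -3.2763411   1.175569  ]
[(array([ 377.6, -136.3,    3.3]), array([-146.7,  190.8]), 0.67), (array([605.7,   4.1,  30.9]), array([35.4, -5.6]), 0.63), (array([696. ,  -6.6,  -2.6]), array([ 42.4, -96.3]), 0.21)]
```

View pics/wrist6.png

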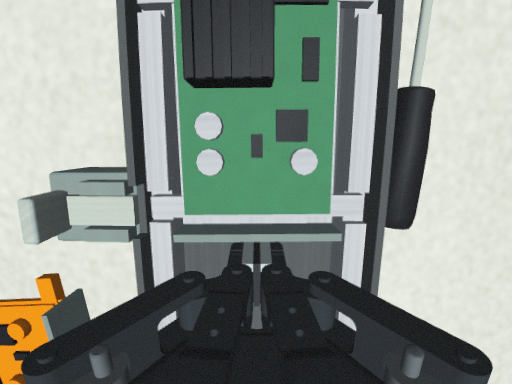

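The ears now sit in the notch gaps at row 207, and the board looks slightly smaller. I'll check the heights by depth.

```bash
python3 - <<'E'
from h import *
f=optics.grab_frame('wrist')
def zz(u,v,k=3):
    return np.round(np.median([world(f,a,b) for a in range(u-k,u+k+1) for b in range(v-k,v+k+1)],axis=0),1)
for nm,u,v in [('plate',240,190),('platefar',300,95),('earL',165,208),('earR',347,207),('railL',152,120),('railR',365,120),('railLback',160,255),('bar far L',155,2),('bar far R',358,3)]:
    p=zz(u,v); print(nm,p,inch(p))
E
```

```text
plate [584.9 -40.3  36. ] [-12.2   6.1]
platefar [625.1   2.   35.9] [ 37.1 -25.1]
earL [541.9 -42.3  34.1] [-22.5  47.9]
earR [641.3 -61.4  34.2] [-22.  -53.3]
railL [546.2   5.4  31.9] [25.1 53. ]
railR [657.8 -16.6  32.1] [ 25.2 -60.8]
railLback [530.6 -69.5  32.1] [-51.4  53.7]
bar far L [562.7  60.7  33.5] [82.5 47.5]
bar far R [662.7  41.4  31. ] [ 83.  -54.3]
```

All four ears are down: the ear tops are only 2 mm above the measured rail (they would be 8 on the rails), and the plate is level and 8 mm lower. I'll back off, then rise.

Call:
carry_out([
  [[-0.03,0,-0.003,0,0,0],[-0.06,0,-0.006,0,0,0],[-0.07,0,-0.1,0,0,0],[-0.08,0,-0.2,0,0,0],[-0.08,0,-0.2,0,0,0]],
])

```text
clock: 9.12
eef_pos: [582.4, -118.5, 138.9]
tcp_rot: [3.134, -0.099, 1.375]
contact_force: [1.8, -0.2, 0.7]
opening: 0.001
```

```bash
python3 - <<'E'
from h import *
s=sense(); print(s['eef_pos'],inch(s['eef_pos']),s['contact_force'])
f=optics.grab_frame('wrist');save(f,'wrist7')
go(ch(-20,150,150),YAW-np.pi/2); go(ch(-20,150,150),YAW+np.pi/2); print(s['qpos'])
for c in ['wrist','top','scene']:
  if c!='wrist': optics.grab_frame(c)
  for m in ['module','keeper_tab','jar']:
    print(c,m,[(np.round(d['point'],1),inch(d['point']),round(d['confidence'],2)) for d in nets.tip_of(m,c)][:4])
E
```

```text
[ 582.36276161 -118.49519256  138.94198992] [-89.4  -6.6] [ 1.83475089 -0.16764199  0.68148431]
inc [ 0.1743 -0.3888 -0.019 ] [-0.07   -0.079   1.4976] mm [  69.7 -155.5   -7.6]
inc [ 0.1743 -0.3888 -0.019 ] [ 0.079  -0.07   -1.4997] mm [  69.7 -155.5   -7.6]
[-0.25680728  0.43577518  1.79973767  0.12614264  0.90812045 -0.13803674]
wrist module [(array([ 375.8, -133.2,    4.6]), array([-144. ,  193.2]), 0.95), (array([604.9,   6. ,  31.3]), array([37.1, -4.5]), 0.62)]
wrist keeper_tab [(array([487.7, -30.3,  56.6]), array([-21.3, 103.4]), 0.71)]
wrist jar []
top module [(array([629.6, 253.3,   5.9]), array([284.5,  19.3]), 0.93), (array([602.6,   4.4,  26.9]), array([35.1, -2.5]), 0.58), (array([354.2, 201.4,   2.3]), array([180.1, 279.4]), 0.58), (array([ 379.8, -130.1,    1.3]), array([-140.2,  189.9]), 0.52)]
top keeper_tab [(array([485.4, -28.9,  54.8]), array([-20.4, 106. ]), 0.49)]
top jar [(array([527.4, 108.3,  -1.4]), array([122.4,  91.4]), 0.61), (array([701.8,  -4.6,   2.7]), array([  45.5, -101.6]), 0.43)]
scene module [(array([600.6,   4.4,  28.9]), array([34.7, -0.6]), 0.82), (array([356.7, 203.2,   4.6]), array([182.3, 277.3]), 0.72), (array([635. , 253.4,   4. ]), array([285.6,  14. ]), 0.67), (array([ 252. , -395.4,    6.3]), array([-425.2,  263.7]), 0.66)]
scene keeper_tab [(array([486.1, -31. ,  56.9]), array([-22.3, 104.9]), 0.42), (array([603.6,   2.4,  25.9]), array([33.3, -3.9]), 0.27)]
scene jar [(array([5.250e+02, 1.101e+02, 1.000e-01]), array([123.7,  94.1]), 0.77), (array([698.9,  -2.7,  -1.6]), array([ 46.8, -98.4]), 0.58)]
```

View pics/wrist7.png

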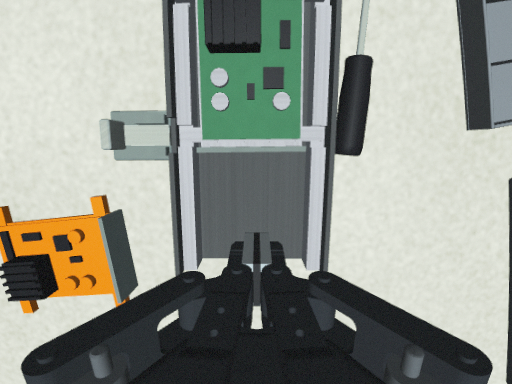

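The module rests in its notches at about x = 35 and z = 28 by the networks. The keeper tab is at (107,135). Turning 90° and moving to the outside of the tab.

Call:
carry_out([
  [[0.174,-0.389,-0.02,-0.07,-0.08,0.9],[0.174,-0.389,-0.02,-0.07,-0.08,0.9],[0.174,-0.389,-0.02,-0.07,-0.08,0.9],[0.174,-0.389,-0.02,-0.07,-0.08,0.9],[0.174,-0.389,-0.02,-0.07,-0.08,0.9]],
])

```text
clock: 10.13
eef_pos: [433.4, -15.9, 147.0]
tcp_rot: [-3.14, -0.04, 0.754]
contact_force: [0.2, -0.0, -0.4]
opening: -0.0
```

```bash
python3 - <<'E'
from h import *
s=sense(); print(s['eef_pos'],inch(s['eef_pos']),s['contact_force'])
go(ch(-21,145,140),YAW-np.pi/2)
E
```

```text
[433.37503628 -15.94449641 146.98115754] [-17.8 159.5] [ 0.15543601 -0.03212986 -0.36243293]
inc [0.0138 0.0342 0.018 ] [-0.0194 -0.0343  0.9066] mm [ 5.5 13.7  7.2]
```

Call:
carry_out([
  [[0.014,0.034,0.018,-0.02,-0.034,0.907],[0.014,0.034,0.018,-0.02,-0.034,0.907],[0.014,0.034,0.018,-0.02,-0.034,0.907],[0.014,0.034,0.018,-0.02,-0.034,0.907],[0.014,0.034,0.018,-0.02,-0.034,0.907]],
])

```text
clock: 10.55
eef_pos: [453.5, -23.8, 140.8]
tcp_rot: [-3.138, -0.019, 0.129]
contact_force: [0.0, 0.2, 0.1]
opening: 0.003
```

Call:
carry_out([
  [[0,0,0,0,0,0.31],[0,0,0,0,0,0.31],[0,0,0,0,0,0.31],[0,0,0,0,0,0.31]],
])

```text
clock: 10.88
eef_pos: [453.5, -23.9, 140.8]
tcp_rot: [-3.132, -0.017, -0.193]
contact_force: [0.4, 0.6, 0.3]
opening: 0.002
```

```bash
python3 - <<'E'
from h import *
f=optics.grab_frame('wrist');save(f,'wrist8')
s=sense(); print(s['eef_pos'],s['tcp_rot'],inch(s['eef_pos']),s['contact_force'])
print([(np.round(d['point'],1),inch(d['point']),round(d['confidence'],2)) for d in nets.tip_of('keeper_tab','wrist')][:4])
go(ch(-21,135,69),YAW-np.pi/2)
E
```

```text
[453.45878004 -23.89973767 140.74990597] [-3.13240742 -0.01705123 -0.18855678] [-21.7 138.3] [ 0.50949893 -1.08106494 -0.33706536]
[(array([488.5, -25.9,  56.9]), array([-16.8, 103.5]), 0.62)]
inc [ 0.0051 -0.      0.1795] [-0.0088 -0.0163  0.008 ] mm [ 2.  -0.  71.8]
```

View pics/wrist8.png

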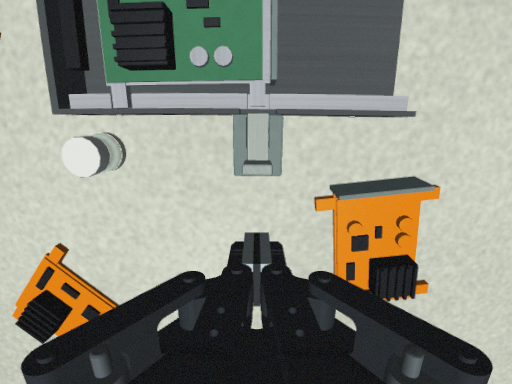

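The tab at (258,170) lines up with the fingers at (257,245), and the jar is well clear at (85,155). Descending outside the tab.

Call:
carry_out([
  [[0,0,0.06,-0.009,-0.016,0.008],[0,0,0.11,-0.009,-0.016,0.008],[0,0,0.15,-0.009,-0.016,0.008],[0,0,0.18,-0.009,-0.016,0.008],[0,0,0.18,-0.009,-0.016,0.008]],
])

```text
clock: 11.4
eef_pos: [453.4, -23.4, 66.9]
tcp_rot: [3.141, 0.003, -0.196]
contact_force: [-0.7, -0.4, -0.4]
opening: -0.004
```

```bash
python3 - <<'E'
from h import *
f=optics.grab_frame('wrist');save(f,'wrist9')
s=sense(); print(s['eef_pos'],s['tcp_rot'],inch(s['eef_pos']),s['contact_force'])
go(ch(-21,118,69),YAW-np.pi/2)
E
```

```text
[453.92297501 -23.50299667  67.93043454] [ 3.14106534e+00  2.24490390e-03 -1.96405695e-01] [-21.2 137.9] [-0.631723    0.12946292  0.60006752]
inc [ 0.0497 -0.0005 -0.0028] [ 0.0005  0.0021 -0.0009] mm [19.9 -0.2 -1.1]
```

View pics/wrist9.png

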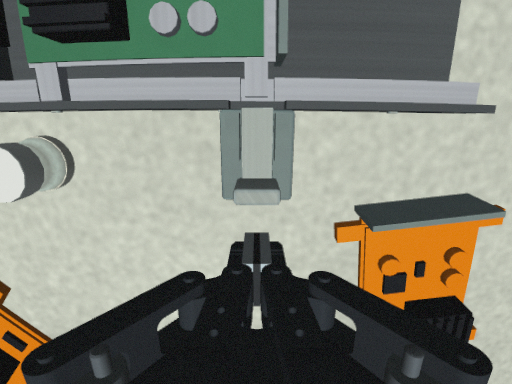

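The fingers at (257,245) face the tab at (257,193), about 18 mm away. Advancing.

Call:
carry_out([
  [[0.01,0,-0.001,0,0,0],[0.02,0,-0.002,0,0,0],[0.03,0,-0.002,0,0,0],[0.04,0,-0.002,0,0,0],[0.045,0,-0.002,0,0,0]],
])

```text
clock: 11.87
eef_pos: [473.7, -27.3, 70.3]
tcp_rot: [-3.142, -0.002, -0.198]
contact_force: [0.3, 0.0, 0.3]
opening: 0.001
```

Call:
carry_out([
  [[0.006,0,0,0,0,0],[0.012,0,0,0,0,0],[0.018,0,0,0,0,0],[0.024,0,0,0,0,0],[0.03,0,0,0,0,0]],
])

```text
clock: 12.28
eef_pos: [484.1, -29.5, 69.5]
tcp_rot: [3.141, 0.0, -0.199]
contact_force: [-1.4, -0.4, 1.1]
opening: 0.001
```

```bash
python3 - <<'E'
from h import *
f=optics.grab_frame('wrist');save(f,'wrist10')
s=sense(); print(s['eef_pos'],s['tcp_rot'],inch(s['eef_pos']),s['contact_force'])
E
```

```text
[484.6794398  -29.63882617  69.59314315] [ 3.14134000e+00 -4.04278660e-04 -1.98467341e-01] [-21.2 106.5] [-0.46292784 -0.84545281 -0.00136704]
```

View pics/wrist10.png

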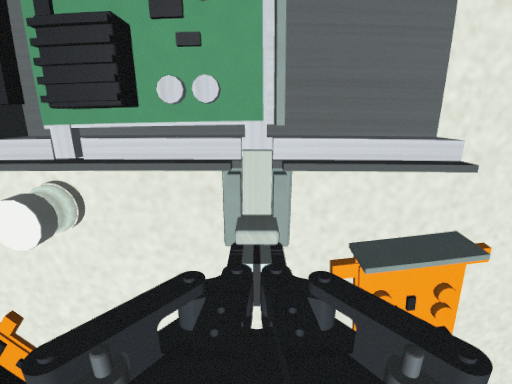

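The fingers are on the tab and the bolt has started over the wall. Continuing.

Call:
carry_out([
  [[0.005,0,0,0,0,0],[0.01,0,0,0,0,0],[0.015,0,0,0,0,0],[0.02,0,0,0,0,0],[0.025,0,0,0,0,0]],
])

```text
clock: 12.75
eef_pos: [494.1, -31.6, 69.5]
tcp_rot: [3.141, -0.0, -0.199]
contact_force: [-2.2, -0.9, -0.3]
opening: -0.002
```

Call:
carry_out([
  [[0.004,0,0,0,0,0],[0.008,0,0,0,0,0],[0.012,0,0,0,0,0],[0.016,0,0,0,0,0]],
])

```text
clock: 13.08
eef_pos: [495.8, -32.0, 69.0]
tcp_rot: [3.141, 0.009, -0.199]
contact_force: [-20.9, 6.1, 18.3]
opening: -0.003
```

```bash
python3 - <<'E'
from h import *
f=optics.grab_frame('wrist');save(f,'wrist11')
s=sense(); print(s['eef_pos'],s['tcp_rot'],inch(s['eef_pos']),s['contact_force'])
E
```

```text
[495.74461997 -32.01417489  68.96287397] [ 3.14080632  0.00954326 -0.19894889] [-21.4  95.2] [-16.96829465   4.18355859  13.43375701]
```

View pics/wrist11.png

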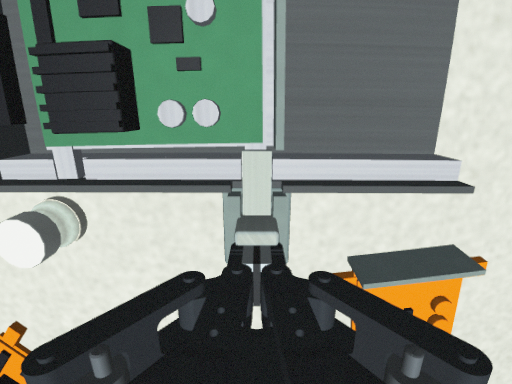

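The force jumped to 21 N with the bolt across the rail and over the ear at (257,165). By geometry the tab face is near y = 87 to 88, which is the end stop. Backing off and checking.

Call:
carry_out([
  [[-0.02,0,0,0,0,0],[-0.05,0,0,0,0,0],[-0.08,0,-0.05,0,0,0],[-0.08,0,-0.15,0,0,0],[-0.08,0,-0.2,0,0,0]],
])

```text
clock: 13.55
eef_pos: [468.9, -26.2, 152.1]
tcp_rot: [-3.141, -0.002, -0.198]
contact_force: [1.8, -0.5, 0.3]
opening: -0.002
```

```bash
python3 - <<'E'
from h import *
f=optics.grab_frame('wrist')
cv2.imwrite('pics/wrist12.png',cv2.cvtColor(cv2.resize(f['img'],(800,600),interpolation=cv2.INTER_CUBIC),cv2.COLOR_RGB2BGR))
s=sense(); print(s['eef_pos'],inch(s['eef_pos']),s['contact_force'])
for m in ['module','keeper_tab']:
    print(m,[(np.round(d['point'],1),inch(d['point']),round(d['confidence'],2)) for d in nets.tip_of(m,'wrist')][:4])
E
```

```text
[471.36966009 -26.41590041 154.96348971] [-20.7 120.2] [ 1.60786047 -0.06783431  3.55260126]
module [(array([354. , 207.1,   2.2]), array([185.6, 280.7]), 0.95), (array([ 376.2, -132.5,    3.6]), array([-143.2,  193. ]), 0.79), (array([603.6,   3.9,  27.5]), array([34.8, -3.6]), 0.59)]
keeper_tab [(array([507.7, -33.6,  52.3]), array([-20.6,  83.2]), 0.63)]
```

View pics/wrist12.png

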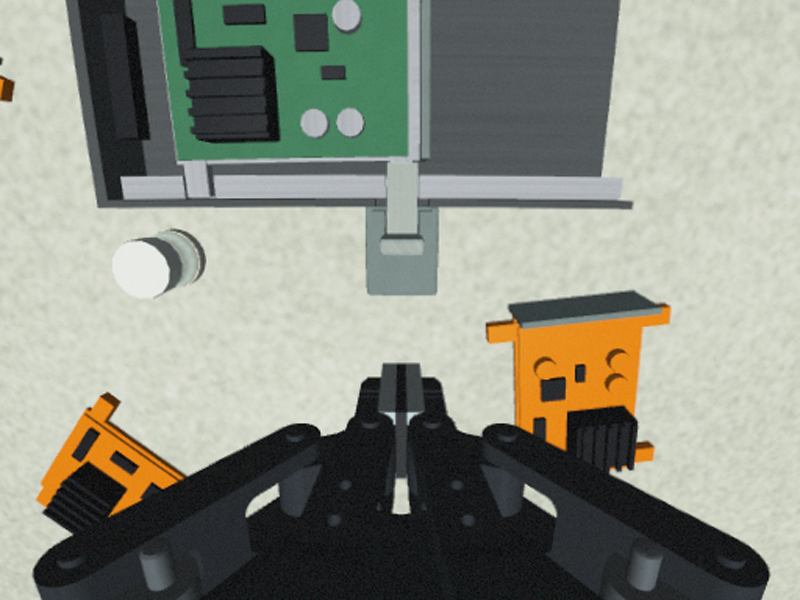

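```bash
python3 - <<'E'
from h import *
f=optics.grab_frame('wrist'); k=.64
a=world(f,402*k,295*k,38); b=world(f,402*k,252*k,68); c=world(f,402*k,207*k,48)
print(inch(a),inch(b),inch(c),'tab true y', 116-(inch(a)-inch(b))[1], 66+(inch(b)-inch(c))[1])
print(sense()['contact_force'],sense()['qvel'])
E
```

```text
[-22.5 109.9] [-22.5  81. ] [-22.6  61.1] tab true y 87.1 85.9
[-0.80491329 -0.22757887 -0.38917129] [-0.00036709  0.02975117  0.01864439  0.0003475   0.00034831  0.00048677]
```

The tab face is at y of about 86 to 87, against 88 when fully in, so the keeper is at its stop. The arm is clear and the module is at x of about 35, z of about 28. Handing in.

```bash
python3 - <<'E'
from h import *
print(r.sign_off())
E
```

```text
the job is handed in; nothing more can be done
None
```

The module is down in its four notches with the keeper pushed fully in over its ear. The job was handed in at about 14 s; no verdict was reported.

- **Module:** I pushed it about 50 mm with the shut fingertips on the panel, at about 5 N.
    - In the depth picture, the rear ears stood about 2 mm above the rails and the plate was level. The front crossbars read a little lower, but their readings were noisy.
    - The networks put the module at chassis x ≈ 35 mm. Their height for it was 27 to 29 mm in the top, scene and last wrist pictures. An earlier wrist view gave 31 mm.
- **Keeper:** I pushed the tab until the force rose to about 21 N at its end stop. The tab face measured y ≈ 86 to 87 mm, against 88 when fully in. That small difference is within the camera calibration, and the bolt is visible over the ear.
- **Disagreement:** my chassis origin came out about 3 to 5 mm off sideways compared with the networks. I allowed for that when judging the keeper's position.
- **Clearance:** the arm ended clear of everything. I never came near the bystanders, and the jar and screwdriver did not appear to move, but I did not measure them all again at the end.

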